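Make up two reagent kits for the analyser

ROBOT

A 6-joint arm with a two-finger parallel gripper is mounted at the origin on the work surface. World frame = base frame: x ahead of the robot, y to its left, z up, the work surface at z = 0. Lengths are in mm, angles in rad, forces in N, time in s.
With the tool pointing down it reaches from about 350 to 775 mm from the base axis. Payload 7.3 kg.
Tool frame: the origin (TCP) lies at the very end of the fingers, on their centre line; the grasp point (between the pads) lies 19 mm behind it; z points along the fingers, y is the line along which they close (so a half turn about z gives the same grasp; the last joint's range is limited). The gripper opens to 92 mm and grips with 3 to 60 N. Pads are 19 mm wide; open, the fingers measure 130 mm over their backs; the gripper's body (75 mm by 190 mm) begins 47 mm behind the grasp point.
Start: joints at [-1.327, 0.342, 1.524, -0, 1.275, -0.146], TCP at [199.525, -485.628, 226.741] pointing down, gripper open.
Joint ranges: [-2.53, 2.53], [-0.77, 2.02], [0.04, 2.7], [-1, 4.14], [0.28, 2.66], [-3.11, 3.11]. Speed limits (rad/s): [2.57, 2.57, 3.14, 3.14, 3.14, 3.14].

INTERFACE

Orientations are given as [roll, pitch, yaw] about the fixed x, y, z axes, in that order (R = Rz(yaw) Ry(pitch) Rx(roll)).
In Python, from plant import * gives the robot as it stands.
- The arm moves only by the tool arm_command, never from a script. Its arguments are lists of equal length, an entry for each row: "gripper": the finger opening in mm, from 0 to 91.8; "dp": the shift along the tool's x, y, z in units of 25 mm (1.0 is 25 mm), a list of three; "twist": the turn about the tool's z in units of 5 degrees (1.0 is 5 degrees). A call has exactly 5 rows; each row shifts and turns the commanded pose from where the row before left it, along the tool's axes as they then stand; what a row does not reach is not made up. A row lasts 1/8 s, in which the tool goes at most 62.5 mm and 10.7 degrees, less where a joint would pass 70% of its speed; a pose out of reach is approached as far as the arm can. A call is refused whole if a number of a shift passes 1 or a number of a turn 1, either way. A call with a gripper value outside its range is refused whole. The fingers move at their own pace and stop on an object; the grip force is fixed at half the most. Time passes only in rows, so rows that do not move let the fingers close, or fill a call up. It gives the time, the measured TCP pose, the force, the opening and the grip force at its end, in the units of the state.
- get_obs(): the state, without advancing time (a new reading comes with each control period).
- capture(name): name is "side" or "top" or "wrist"; returns the picture (384x512x3 uint8, red, green, blue); there is no depth.
- get_calibration(name): a dict with "mtx" (3x3 intrinsics, pixels), "position" and "attitude" of the camera in the world; the wrist camera has in their place "mount" (4x4, takes a point from camera to tool coordinates, whose origin is the TCP and whose axes are the flange's). Camera axes: x right, y down, z forward; pixel columns grow to the right and rows downward; lengths in mm; the calibration is good to about 2 mm. The wrist camera is an equidistant fisheye: a pixel r from the principal point sees the ray r / f radians off the axis. A picture is of the moment at which its call begins: read the wrist's pose just before it. get_calibration takes no time and is no camera call.
- close_job(): hands the job in; it is judged then, once.
The state is a dict: "time": time; "joint_positions": joint angles; "dq": joint speeds; "tau": joint torques, N m; "tool_pos": TCP position; "tcp_rot": TCP orientation; "contact_force": force on the tool from outside, world axes, zero at the start; "moment": the same for the moment, N m; "grip_width": finger opening in mm; "finger_force": force on a finger pad.
Only numpy, scipy, OpenCV 4.12 (cv2) and the standard library are available. Lean on these libraries where they do the work, as an engineer would, in place of code of your own. Each camera call takes 0.05 s, during which the arm holds its last target. There are 200 camera calls.

TASK

Make up the two kits in the grey trays, one thing to each compartment, standing upright on the compartment's floor: in the long three-compartment tray the tall slim brown bottle goes in the compartment at the tab end, the cuvette rack in the middle one and the small brown bottle at the other end; in the short two-compartment tray the stout brown bottle goes at the tab end and the twin-cap reagent cassette at the other end. The white squat jar is not wanted: leave it where it stands. Keep everything in the stock upright throughout.

Things in the scene. Friction and masses are not known exactly. Their poses are not given: they have to be found in the camera images.
- long_tray: Long grey tray, 220 x 76 mm without tab; three compartments in a row. Compartment centres at y = +72 mm (tab end), 0 (middle) and -72 mm (other end), x = 0. Compartments 68 x 68 mm inside; floor 3 mm, walls and dividers 4 mm thick, 12 mm high. Origin: middle of the underside; x across the row, y along it to the end with the tab (lug 34 mm wide, 26 long, 9 high, black dot). Fixed to the bench.
- short_tray: Short grey tray, 148 x 76 mm without tab; two compartments in a row. Compartment centres at y = +36 mm (tab end) and -36 mm (other end), x = 0. Compartments 68 x 68 mm inside; floor 3 mm, walls and dividers 4 mm thick, 12 mm high. Origin: middle of the underside; x across the row, y along it to the end with the tab (lug 34 mm wide, 26 long, 9 high, black dot). Fixed to the bench.
- tall_bottle_mid (a point): Tall slim brown bottle, 36 mm in diameter and 90 mm high with its white cap, the tallest of the stock; paper label round its straight body, shoulder and neck above. The point is its centre, half-way up; z is up when it stands upright. It stands on the bench at the start; it is round, so any yaw will do to grip it.
- stout_bottle_mid (a point): Stout brown bottle with a white cap, 48 mm in diameter and 70 mm high, the thickest of the brown bottles; paper label. The point is its centre, half-way up; z is up when it stands upright. It stands on the bench at the start; it is round, so any yaw will do to grip it.
- small_bottle_mid (a point): Small brown bottle with a white cap, 29 mm in diameter and 56 mm high, no label. The point is its centre, half-way up; z is up when it stands upright. It stands on the bench at the start; it is round, so any yaw will do to grip it.
- cuvette_rack_mid (a point): White cuvette rack: a block 34 mm (its x) by 50 mm (its y) by 36 mm high, out of whose top stand two rows of three square pale cuvettes, total height 48 mm. The point is its centre, half-way up; z is up when it stands upright. It stands on the bench; grip the block across its 34 mm sides. It fits its compartment at any yaw.
- cassette_mid (a point): White reagent cassette: an upright flat-sided bottle 30 mm (its x) by 52 mm (its y) by 52 mm high with two black round caps side by side on top, total height 62 mm. The point is its centre, half-way up; z is up when it stands upright. It stands on the bench; grip it across its 30 mm sides. It fits its compartment at any yaw.
- jar_mid (a point): Squat white jar with a wide plain white lid, 55 mm in diameter over the lid and 46 mm high. Not part of either kit; it stands among the stock and must stay there. The point is its centre, half-way up; z is up when it stands upright.
Things that resemble listed ones, but are neither listed nor needed, are in the scene too. What is shaped like the part that bears small_bottle_mid but red or turquoise is not meant.

How it is judged (in metres and radians):
At the end, for the whole second after the job is handed in: Each of the five things stands in its named compartment: centre within 21 mm of the compartment's centre along and across the row, on the tray floor (height within 4 mm), upright within 0.1 rad, released and at rest; the jar upright, at rest, within 30 mm of where it stood (x of tall_bottle_mid in the frame of long_tray between -0.021 and 0.021 m and y of tall_bottle_mid in the frame of long_tray between 0.051 and 0.093 m and z of tall_bottle_mid in the frame of long_tray between 0.044 and 0.052 m and angle between each of tall_bottle_mid, cuvette_rack_mid, small_bottle_mid, stout_bottle_mid, cassette_mid, jar_mid's own z axis and vertical below 0.1 rad and linear speed of each of tall_bottle, cuvette_rack, small_bottle, stout_bottle, cassette, jar below 0.02 m/s and x of cuvette_rack_mid in the frame of long_tray between -0.021 and 0.021 m and y of cuvette_rack_mid in the frame of long_tray between -0.021 and 0.021 m and z of cuvette_rack_mid in the frame of long_tray between 0.023 and 0.031 m and x of small_bottle_mid in the frame of long_tray between -0.021 and 0.021 m and y of small_bottle_mid in the frame of long_tray between -0.093 and -0.051 m and z of small_bottle_mid in the frame of long_tray between 0.027 and 0.035 m and x of stout_bottle_mid in the frame of short_tray between -0.021 and 0.021 m and y of stout_bottle_mid in the frame of short_tray between 0.015 and 0.057 m and z of stout_bottle_mid in the frame of short_tray between 0.034 and 0.042 m and x of cassette_mid in the frame of short_tray between -0.021 and 0.021 m and y of cassette_mid in the frame of short_tray between -0.057 and -0.015 m and z of cassette_mid in the frame of short_tray between 0.03 and 0.038 m and distance of jar_mid from where it was at the start of the episode below 0.03 m); the robot touches nothing.
It fails at once if one of the stock is tipped over (leans more than 0.5 rad) (angle between any of tall_bottle_mid, stout_bottle_mid, small_bottle_mid, cuvette_rack_mid, cassette_mid, jar_mid's own z axis and vertical above 0.5 rad).
It also fails if it takes over 128 s, if anything falls off the work surface, if the arm or the gripper's body presses on something with over 40 N, if the wrist force passes 120 N, or if a joint passes its speed limit or range.

## Working session

There is one attempt and no reset: what is moved stays moved. The work goes in short steps, Python scripts to look and compute and a tool call to move; the robot and the scene stay as the last step left them, time stands still between calls to the robot, and variables do not carry over. Pictures are saved under pics/ and viewed, at most 14 in all, crops included, and the job is handed in when it is done.

Besides the shell and the picture viewer there is one more tool, called after "Call:" as name([rows], argument=value, ...), one row to a line, values as JSON. arm_command: Moves the arm, as the interface text tells. Its arguments: {"type":"object","properties":{"gripper":{"type":"array"},"dp":{"type":"array"},"twist":{"type":"array"}},"required":["gripper","dp","twist"]}

```bash
ls; mkdir -p pics
python3 - <<'E'
from plant import *
import cv2
for n in ("top","side"):
    im=capture(n); cv2.imwrite(f"pics/{n}0.png",im[:,:,::-1]); c=get_calibration(n); print(n,c)
print(get_calibration("wrist")); print(get_obs())
E
```

```text
pics
top {'mtx': array([[441.68807456,   0.        , 256.55768173],
       [  0.        , 441.68807456, 190.79363647],
       [  0.        ,   0.        ,   1.        ]]), 'position': array([ 305.14805414,  -13.02378196, 1078.38132283]), 'attitude': array([-2.97050469e+00, -2.04798338e-03, -1.58274280e+00])}
side {'mtx': array([[488.51412489,   0.        , 261.12357025],
       [  0.        , 488.51412489, 203.09236131],
       [  0.        ,   0.        ,   1.        ]]), 'position': array([ 83.07655073, 551.73732258, 760.42062842]), 'attitude': array([-2.3532915 , -0.01239044, -2.45211115])}
{'mtx': array([[297.31863964,   0.        , 256.32011949],
       [  0.        , 297.31863964, 191.44993126],
       [  0.        ,   0.        ,   1.        ]]), 'mount': array([[-7.86772953e-04, -9.61743112e-01, -2.73951760e-01,
         7.40820477e+01],
       [ 9.99999570e-01, -6.22102423e-04, -6.87967450e-04,
         1.09583683e+00],
       [ 4.91221902e-04, -2.73952184e-01,  9.61743188e-01,
        -1.57416457e+02],
       [ 0.00000000e+00,  0.00000000e+00,  0.00000000e+00,
         1.00000000e+00]])}
{'time': 0.1, 'joint_positions': array([-1.32699813e+00,  3.42653699e-01,  1.52491234e+00,  1.29990694e-05,
        1.27540042e+00, -1.46000552e-01]), 'dq': array([-0.00050142, -0.00036122, -0.00485917,  0.00023518,  0.00162741,
       -0.00052559]), 'tau': array([ 2.40356443e-03, -4.32001519e+01, -2.44694656e+01,  7.19560822e-02,
        5.26343076e-02, -3.96990549e-05]), 'tool_pos': array([ 199.43768861, -485.25569354,  226.11731662]), 'tcp_rot': array([-3.14023527e+00, -2.12162975e-04,  3.89794814e-01]), 'contact_force': array([-0.65741104,  0.77701253, -0.023208  ]), 'moment': array([-0.01629273, -0.01282999,  0.01513964]), 'finger_force': 0.0, 'grip_width': 91.98693585349703}
```

View pics/top0.png

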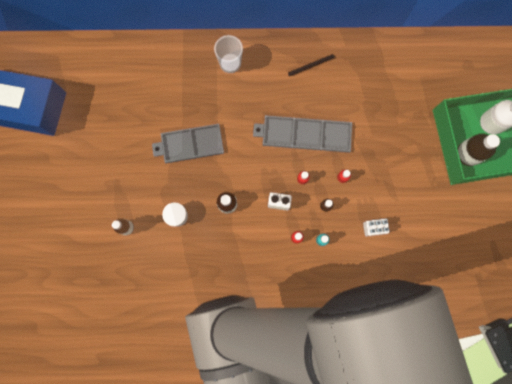

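View pics/side0.png

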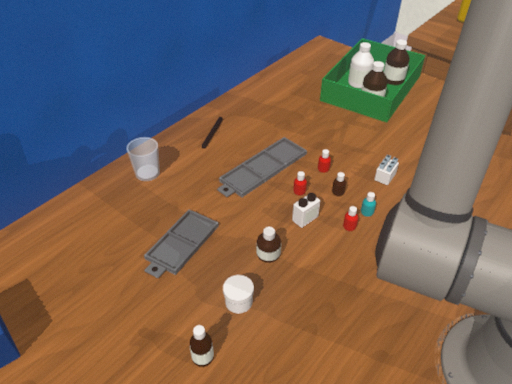

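```bash
cat > h.py <<'E'
from plant import *
import numpy as np, cv2
from scipy.spatial.transform import Rotation as Ro
def ray(n,uv,obs=None):
    c=get_calibration(n); uv=np.atleast_2d(uv).astype(float); K=c["mtx"]
    if n=="wrist":
        d=(uv-K[:2,2])/K[0,0]; r=np.hypot(*d.T); s=np.sinc(r/np.pi)  # sin(r)/r
        v=np.c_[d*s[:,None],np.cos(r)]
        T=np.eye(4); T[:3,:3]=Ro.from_euler("xyz",obs["tcp_rot"]).as_matrix(); T[:3,3]=obs["tool_pos"]
        M=T@c["mount"]; return M[:3,3],v@M[:3,:3].T
    v=np.c_[(uv-K[:2,2])/K[0,0],np.ones(len(uv))]
    return c["position"],v@Ro.from_euler("xyz",c["attitude"]).as_matrix().T
def cast(n,uv,z,obs=None):
    o,v=ray(n,uv,obs); return (o+v*((z-o[2])/v[:,2])[:,None])[:,:2]
def blobs(mask,lo=10,hi=1e9):
    k,l,s,c=cv2.connectedComponentsWithStats(mask.astype(np.uint8))
    return [(c[i],s[i],l==i) for i in range(1,k) if lo<=s[i,4]<=hi]
E
python3 - <<'E'
from h import *
im=cv2.imread("pics/top0.png"); hsv=cv2.cvtColor(im,cv2.COLOR_BGR2HSV)
H,S,V=cv2.split(hsv)
roi=np.zeros(H.shape,bool); roi[100:250,80:420]=1
print("white")
for c,s,m in blobs((S<60)&(V>170)&roi,8):
    print(c.round(1),s, {z:cast("top",c,z)[0].round(1).tolist() for z in (90,70,56,46,62,48)})
print("black")
for c,s,m in blobs((V<50)&roi,8): print(c.round(1),s,cast("top",c,62)[0].round(1))
print("grey")
g=((S<70)&(V>40)&(V<170)&roi).astype(np.uint8)
g[165:]=0
g=cv2.morphologyEx(g,cv2.MORPH_CLOSE,np.ones((5,5)))
for c,s,m in blobs(g,300):
    o=cv2.morphologyEx(m.astype(np.uint8),cv2.MORPH_OPEN,np.ones((19,19)))
    p=cv2.findContours(o,0,1)[0][0]
    w=cast("top",p.reshape(-1,2),12).astype(np.float32)
    r=cv2.minAreaRect(w); print(c,s,r)
    # long axis direction toward tab
    b=cast("top",c,12)[0]; print("full centroid",b)
cv2.imwrite("pics/crop.png",cv2.resize(im[105:255,90:410],None,fx=2.5,fy=2.5,interpolation=cv2.INTER_CUBIC))
E
```

```text
white
[346.2 173.1] [343 170   7   7  38] {90: [514.7, -222.6], 70: [518.9, -226.8], 56: [521.9, -229.8], 46: [524.0, -231.9], 62: [520.6, -228.5], 48: [523.6, -231.5]}
[304.4 174.6] [302 172   6   6  33] {90: [512.2, -126.9], 70: [516.4, -129.3], 56: [519.4, -130.9], 46: [521.5, -132.0], 62: [518.1, -130.2], 48: [521.0, -131.8]}
[278.7 201.8] [268 193  23  17 214] {90: [450.1, -66.9], 70: [453.1, -68.0], 56: [455.1, -68.8], 46: [456.6, -69.3], 62: [454.2, -68.4], 48: [456.3, -69.2]}
[225.3 199.5] [221 195  10  10  82] {90: [456.7, 53.8], 70: [459.7, 55.2], 56: [461.9, 56.1], 46: [463.4, 56.8], 62: [461.0, 55.7], 48: [463.1, 56.7]}
[328.2 202.9] [325 200   7   7  42] {90: [446.2, -178.7], 70: [449.1, -182.1], 56: [451.1, -184.4], 46: [452.5, -186.1], 62: [450.2, -183.4], 48: [452.2, -185.7]}
[173.9 213.9] [162 203  24  23 437] {90: [425.2, 169.5], 70: [427.6, 173.2], 56: [429.3, 175.8], 46: [430.5, 177.6], 62: [428.6, 174.7], 48: [430.3, 177.3]}
[374.9 227.3] [364 219  25  17 278] {90: [389.9, -281.1], 70: [391.6, -286.5], 56: [392.8, -290.3], 46: [393.7, -293.0], 62: [392.3, -288.7]
[... 215 characters left out ...]
 {90: [372.6, -108.3], 70: [374.0, -110.2], 56: [374.9, -111.6], 46: [375.6, -112.5], 62: [374.5, -111.0], 48: [375.5, -112.3]}
[324.2 238.6] [321 235   7   8  47] {90: [366.0, -166.6], 70: [367.2, -169.7], 56: [368.1, -171.8], 46: [368.7, -173.4], 62: [367.7, -170.9], 48: [368.6, -173.1]}
black
grey
[304.84517304 133.32969035] [ 253  116   99   36 2745] ((634.0933837890625, -144.4008331298828), (221.33663940429688, 77.84810638427734), 84.62169647216797)
full centroid [ 634.14002639 -140.20550121]
[189.2137605  143.47531513] [ 152  124   72   39 1904] ((611.9873657226562, 145.77737426757812), (76.95099639892578, 153.43496704101562), 8.72164535522461)
full centroid [611.12784971 149.20620957]
```

View pics/crop.png

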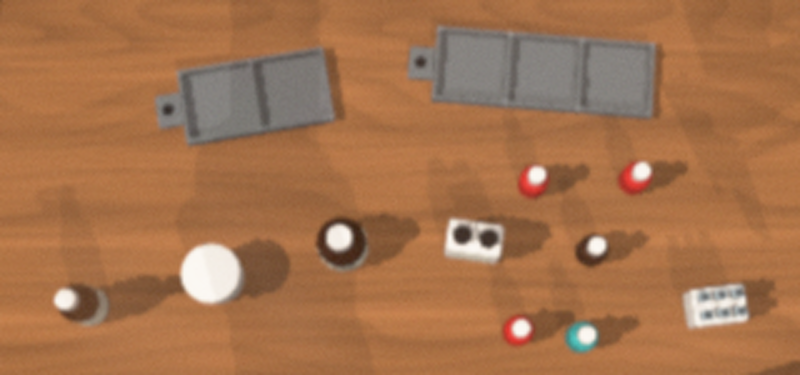

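Pictures show tall cap at (116,224), jar (174,214), stout (225,200), cassette (279,202), small brown (328,203), rack (375,227), trays at (189,143) and (305,133). First, turn the tool so the fingers close along world x.

Call:
arm_command([
  [0,0,0],
  [0,0,0],
  [0,0,0],
  [0,0,0],
  [0,0,0],
], gripper=[60,60,60,60,60], twist=[-0.97,-0.97,-0.97,-0.97,-0.97])

```text
time: 0.72
tool_pos: [199.5, -485.4, 226.3]
tcp_rot: [-3.141, -0.0, 0.816]
contact_force: [-0.4, 0.1, 0.5]
grip_width: 60.1
finger_force: 0.0
```

Call:
arm_command([
  [0,0,0],
  [0,0,0],
  [0,0,0],
  [0,0,0],
  [0,0,0],
], gripper=[60,60,60,60,60], twist=[-0.97,-0.97,-0.97,-0.97,-0.97])

```text
time: 1.35
tool_pos: [199.5, -485.4, 226.3]
tcp_rot: [-3.141, -0.001, 1.239]
contact_force: [-0.3, 1.2, 1.3]
grip_width: 60.2
finger_force: 0.0
```

Call:
arm_command([
  [0,0,0],
  [0,0,0],
  [0,0,0],
  [0,0,0],
  [0,0,0],
], gripper=[60,60,60,60,60], twist=[-0.97,-0.97,-0.97,-0.97,-0.97])

```text
time: 1.98
tool_pos: [199.5, -485.4, 226.3]
tcp_rot: [-3.141, -0.001, 1.662]
contact_force: [-0.4, -1.0, -0.5]
grip_width: 60.0
finger_force: 0.0
```

```bash
cat >> h.py <<'E'
def go(xy,z,yaw=None,show=True):
    "print the shift to (x,y,z), yaw(deg) in tool axes and units; with turn first"
    o=get_obs(); y0=o["tcp_rot"][2]; d=np.array([*xy,z])-o["tool_pos"]
    t=0 if yaw is None else -(yaw-np.degrees(y0))/5
    f=lambda a: np.array([np.cos(a)*d[0]+np.sin(a)*d[1],np.sin(a)*d[0]-np.cos(a)*d[1],-d[2]])/25
    print("t",round(o["time"],2),"tcp",o["tool_pos"].round(1),"yaw",np.degrees(y0).round(1),"w",round(o["grip_width"],1),"F",round(o["finger_force"],1),
      "| units now",f(y0).round(2),"after turn" ,f(y0 if yaw is None else np.radians(yaw)).round(2),"turn",round(t,2))
E
python3 - <<'E'
from h import *
go((390,-290),150,95)
im=cv2.imread("pics/top0.png"); hsv=cv2.cvtColor(im,cv2.COLOR_BGR2HSV); S,V=hsv[...,1],hsv[...,2]
for n,(x0,y0,x1,y1) in dict(rack=(358,214,394,240),cass=(264,189,296,213)).items():
    m=np.zeros(S.shape,np.uint8); m[y0:y1,x0:x1]=((S<90)&(V>110))[y0:y1,x0:x1]
    p=cv2.findContours(cv2.morphologyEx(m,cv2.MORPH_CLOSE,np.ones((5,5))),0,1)[0]; p=max(p,key=cv2.contourArea).reshape(-1,2)
    print(n,cv2.minAreaRect(cast("top",p,36 if n=="rack" else 52).astype(np.float32)))
print("caps",cast("top",[[274.8,198.6],[285.6,200.2]],62))
E
```

```text
t 1.98 tcp [ 199.5 -485.4  226.3] yaw 95.2 w 60.0 F 0.0 | units now [7.08 8.3  3.05] after turn [7.12 8.27 3.05] turn 0.05
rack ((395.72015380859375, -298.0611877441406), (37.927001953125, 60.299560546875), 6.435932636260986)
cass ((458.185302734375, -70.25581359863281), (54.124603271484375, 38.664825439453125), 80.52871704101562)
caps [[461.78234089 -59.45382182]
 [457.72379046 -84.5142654 ]]
```

Call:
arm_command([
  [0.68,0.85,0.3],
  [0.68,0.85,0.3],
  [0.68,0.85,0.3],
  [0.68,0.85,0.3],
  [0.68,0.85,0.3],
], gripper=[60,60,60,60,60], twist=[0,0,0,0,0])

```text
time: 2.6
tool_pos: [298.3, -390.7, 188.7]
tcp_rot: [-3.141, -0.001, 1.659]
contact_force: [-0.7, 0.4, -0.5]
grip_width: 59.8
finger_force: 0.0
```

Call:
arm_command([
  [0.68,0.85,0.3],
  [0.68,0.85,0.3],
  [0.68,0.85,0.3],
  [0.68,0.85,0.3],
  [0.68,0.85,0.3],
], gripper=[60,60,60,60,60], twist=[0,0,0,0,0])

```text
time: 3.22
tool_pos: [396.6, -296.6, 151.2]
tcp_rot: [-3.141, -0.0, 1.66]
contact_force: [0.8, -0.5, -0.9]
grip_width: 60.2
finger_force: 0.0
```

Run:
```python
from h import *
o=get_obs(); im=capture("wrist")[:,:,::-1].copy(); cv2.imwrite("pics/w1.png",im); print(o["tool_pos"],o["tcp_rot"])
np.save("w1.npy",np.r_[o["tool_pos"],o["tcp_rot"]])
```

```text
[ 396.5664079  -296.62364523  151.17923684] [-3.14113886e+00 -4.58285572e-04  1.65954736e+00]
```

View pics/w1.png

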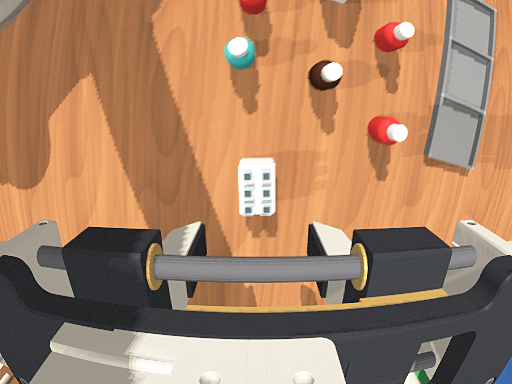

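Wrist view: rack at (257,187) between the fingers, small brown cap at (332,72), reds and turquoise around.

Run:
```python
from h import *
a=np.load("w1.npy"); o=dict(tool_pos=a[:3],tcp_rot=a[3:])
p=cast("wrist",[[248,177],[265,177],[248,193.5],[265,193.5],[248,210],[265,210]],48,o); print(p.round(1),p.mean(0))
im=cv2.imread("pics/w1.png"); hsv=cv2.cvtColor(im,cv2.COLOR_BGR2HSV); m=np.zeros((384,512),np.uint8); m[150:225,230:285]=((hsv[...,1]<60)&(hsv[...,2]>150))[150:225,230:285]
m=cv2.morphologyEx(m,cv2.MORPH_CLOSE,np.ones((9,9)))
c=max(cv2.findContours(m,0,1)[0],key=cv2.contourArea).reshape(-1,2)
print(cv2.boundingRect(c),cv2.minAreaRect(cast("wrist",c,36,o).astype(np.float32)))
print("small",cast("wrist",[[332,72]],56,o))
go(p.mean(0),15,95.5)
```

```text
[[ 388.4 -285. ]
 [ 403.7 -283.6]
 [ 389.7 -300.4]
 [ 405.1 -299. ]
 [ 391.  -316.3]
 [ 406.7 -314.9]] [ 397.43053322 -299.87388599]
(238, 158, 38, 58) ((397.2731018066406, -297.0118713378906), (35.08177947998047, 56.628597259521484), 5.947137355804443)
small [[ 451.77093184 -184.53993035]]
t 3.27 tcp [ 397.9 -294.3  150.3] yaw 95.1 w 59.9 F 0.0 | units now [-0.22 -0.04  5.41] after turn [-0.22 -0.04  5.41] turn -0.07
```

Call:
arm_command([
  [-0.1,-0.03,0.9],
  [-0.1,0,0.9],
  [0,0,0.9],
  [0,0,0.9],
  [0,0,0.9],
], gripper=[60,60,60,60,60], twist=[-0.1,0,0,0,0])

```text
time: 3.9
tool_pos: [395.5, -302.7, 38.4]
tcp_rot: [-3.141, -0.0, 1.668]
contact_force: [1.2, -0.5, -0.6]
grip_width: 59.8
finger_force: 0.0
```

Call:
arm_command([
  [0,0,0.6],
  [0,0,0.33],
  [0,0,0],
  [0,0,0],
  [0,0,0],
], gripper=[60,60,30,30,30], twist=[0,0,0,0,0])

```text
time: 4.53
tool_pos: [396.2, -302.8, 16.6]
tcp_rot: [3.141, 0.001, 1.668]
contact_force: [0.1, 0.5, 0.5]
grip_width: 34.6
finger_force: 0.0
```

Call:
arm_command([
  [0,0,0],
  [0,0,0],
  [0,0,0],
  [0,0,-0.2],
  [0,0,-0.4],
], gripper=[28,28,28,28,28], twist=[0,0,0,0,0])

```text
time: 5.15
tool_pos: [395.5, -302.1, 31.0]
tcp_rot: [-3.141, -0.001, 1.668]
contact_force: [0.8, 0.4, -2.1]
grip_width: 33.8
finger_force: 30.0
```

Call:
arm_command([
  [0,0,-0.6],
  [0,0,-0.8],
  [0,0,-0.8],
  [0,0,-0.6],
  [0,0,-0.4],
], gripper=[28,28,28,28,28], twist=[0.22,0.22,0.22,0.22,0.22])

```text
time: 5.78
tool_pos: [396.0, -302.7, 112.2]
tcp_rot: [3.141, 0.001, 1.571]
contact_force: [-0.5, -0.3, -1.7]
grip_width: 33.7
finger_force: 30.0
```

Call:
arm_command([
  [0.3,0.45,0],
  [0.6,0.9,0],
  [0.6,0.95,0],
  [0.6,0.95,0],
  [0.6,0.95,0],
], gripper=[28,28,28,28,28], twist=[0,0,0,0,0])

```text
time: 6.4
tool_pos: [501.7, -233.4, 110.0]
tcp_rot: [-3.14, -0.001, 1.573]
contact_force: [-0.1, -0.1, -0.4]
grip_width: 33.9
finger_force: 30.0
```

Call:
arm_command([
  [0.6,0.95,0],
  [0.6,0.95,0],
  [0.6,0.95,0],
  [0.6,0.95,0],
  [0.6,0.9,0],
], gripper=[28,28,28,28,28], twist=[0,0,0,0,0])

```text
time: 7.02
tool_pos: [618.9, -158.0, 109.7]
tcp_rot: [-3.14, -0.001, 1.573]
contact_force: [0.5, 0.3, -0.6]
grip_width: 34.0
finger_force: 30.0
```

Run:
```python
from h import *
go((633,-147),60)
o=get_obs(); im=capture("wrist")[:,:,::-1]; cv2.imwrite("pics/w2.png",im)
np.save("w2.npy",np.r_[o["tool_pos"],o["tcp_rot"]])
```

```text
t 7.03 tcp [ 618.9 -158.   109.7] yaw 90.1 w 34.0 F 30.0 | units now [0.44 0.57 1.99] after turn [0.44 0.57 1.99] turn 0
```

View pics/w2.png

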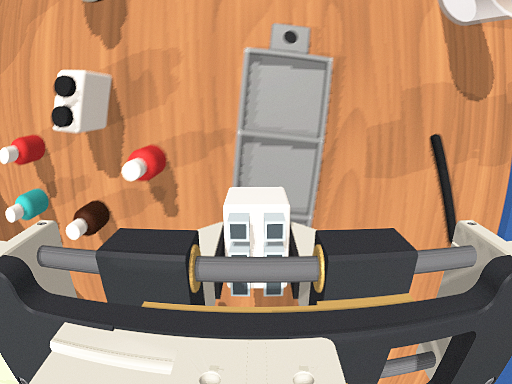

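Wrist view: rack held over the long tray; tray tab dot at (290,37), rim corners (246,48),(333,57), first divider ends (238,131),(325,138).

Run:
```python
from h import *
a=np.load("w2.npy"); o=dict(tool_pos=a[:3],tcp_rot=a[3:])
p=cast("wrist",[[246,48],[333,57],[238,131],[325,138]],12,o); d=cast("wrist",[[290,37]],9,o)
R=np.array([[.996,-.094],[.094,.996]]) # world->tray  (x_t = .996x -.094y)
print(p.round(1),((p-[634.1,-144.4])@R.T).round(1),((d-[634.1,-144.4])@R.T).round(1))
go((633.5,-147),60)
```

```text
[[ 610.4  -31.8]
 [ 685.1  -37.2]
 [ 603.5 -103.8]
 [ 679.1 -109. ]] [[-34.2 109.9]
 [ 40.7 111.6]
 [-34.3  37.6]
 [ 41.5  39.5]] [[  2.2 124.7]]
t 7.08 tcp [ 621.3 -155.9  109.7] yaw 90.2 w 33.8 F 30.0 | units now [0.36 0.49 1.99] after turn [0.36 0.49 1.99] turn 0
```

Call:
arm_command([
  [0.22,0.3,0.2],
  [0.22,0.3,0.6],
  [0,0,0.8],
  [0,0,0.8],
  [0,0,0.6],
], gripper=[28,28,28,28,28], twist=[0,0,0,0,0])

```text
time: 7.7
tool_pos: [632.2, -148.5, 33.8]
tcp_rot: [-3.139, -0.001, 1.572]
contact_force: [-0.7, -0.1, -1.5]
grip_width: 33.7
finger_force: 30.0
```

Call:
arm_command([
  [0,0,0.2],
  [0,0,0.1],
  [0,0,0.1],
  [0,0,0.1],
  [0,0,0],
], gripper=[28,28,28,28,28], twist=[0,0,0,0,0])

```text
time: 8.32
tool_pos: [633.1, -148.7, 23.6]
tcp_rot: [3.141, 0.0, 1.572]
contact_force: [-1.2, -0.2, -0.6]
grip_width: 33.8
finger_force: 30.0
```

Run:
```python
from h import *
go((634.5,-146.5),19); print(get_obs()["contact_force"])
```

```text
t 8.32 tcp [ 633.1 -148.7   23.6] yaw 90.1 w 33.8 F 30.0 | units now [0.09 0.05 0.18] after turn [0.09 0.05 0.18] turn 0
[-1.21135438 -0.23600018 -0.58356979]
```

Call:
arm_command([
  [0.05,0.05,0.08],
  [0.05,0,0.06],
  [0,0,0.03],
  [0,0,0],
  [0,0,0],
], gripper=[28,28,28,28,28], twist=[0,0,0,0,0])

```text
time: 8.95
tool_pos: [634.4, -145.9, 19.6]
tcp_rot: [3.141, -0.0, 1.572]
contact_force: [-1.9, 1.9, 4.6]
grip_width: 33.6
finger_force: 30.0
```

Call:
arm_command([
  [0,0,0],
  [0,0,0],
  [0,0,-0.3],
  [0,0,-0.8],
  [0,0,-1],
], gripper=[50,50,50,50,50], twist=[0,0,0,0,0])

```text
time: 9.57
tool_pos: [634.1, -146.2, 72.2]
tcp_rot: [-3.141, -0.0, 1.572]
contact_force: [-0.1, -0.8, -0.2]
grip_width: 50.1
finger_force: 0.0
```

Call:
arm_command([
  [0,0,-1],
  [-0.1,-0.3,-1],
  [-0.2,-0.9,-0.5],
  [-0.2,-0.9,0],
  [-0.2,-0.9,0],
], gripper=[50,50,50,50,50], twist=[0,0,0,0,0])

```text
time: 10.2
tool_pos: [558.9, -164.1, 135.0]
tcp_rot: [3.14, 0.001, 1.572]
contact_force: [0.2, 0.4, -0.7]
grip_width: 50.3
finger_force: 0.0
```

Call:
arm_command([
  [-0.2,-0.9,0],
  [-0.2,-0.9,0],
  [-0.2,-0.9,0],
  [-0.2,-0.9,0],
  [-0.04,-0.7,0],
], gripper=[50,50,50,50,50], twist=[0,0,0,0,0])

```text
time: 10.82
tool_pos: [451.2, -185.4, 134.8]
tcp_rot: [3.141, 0.001, 1.572]
contact_force: [-0.4, -1.0, -0.2]
grip_width: 50.3
finger_force: 0.0
```

Run:
```python
from h import *
o=get_obs(); im=capture("wrist")[:,:,::-1]; cv2.imwrite("pics/w3.png",im)
np.save("w3.npy",np.r_[o["tool_pos"],o["tcp_rot"]])
go((451.8,-184.5),15,90)
```

```text
t 10.88 tcp [ 449.4 -185.   134.6] yaw 90.1 w 50.3 F 0.0 | units now [0.02 0.1  4.78] after turn [0.02 0.1  4.78] turn 0.01
```

View pics/w3.png

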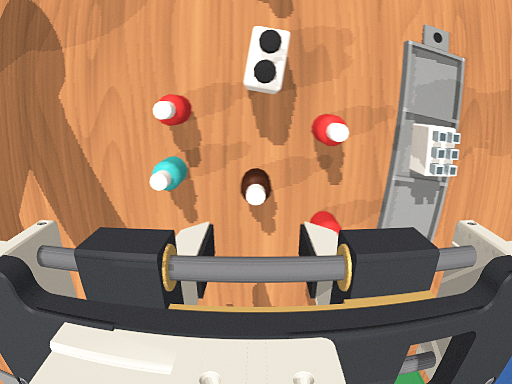

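Rack stands in the middle compartment; small brown cap at (256,194), midway between the fingers; cassette caps at (270,42),(264,71).

Run:
```python
from h import *
a=np.load("w3.npy"); o=dict(tool_pos=a[:3],tcp_rot=a[3:])
print(cast("wrist",[[256,194]],56,o),cast("wrist",[[270,42],[264.5,71]],62,o))
```

```text
[[ 451.52733802 -181.88854877]] [[462.1818094  -59.61289553]
 [457.9797223  -82.85004189]]
```

Call:
arm_command([
  [0.06,0.04,0.6],
  [0,0,0.9],
  [0,0,0.9],
  [0,0,0.9],
  [0,0,0.8],
], gripper=[50,50,50,50,50], twist=[0,0,0,0,0])

```text
time: 11.5
tool_pos: [453.6, -183.6, 31.3]
tcp_rot: [3.141, 0.001, 1.572]
contact_force: [0.2, -0.6, -0.3]
grip_width: 49.9
finger_force: 0.0
```

Call:
arm_command([
  [0,0,0.5],
  [0,0,0.2],
  [0,0,0],
  [0,0,0],
  [0,0,0],
], gripper=[50,50,50,24,24], twist=[0,0,0,0,0])

```text
time: 12.12
tool_pos: [453.2, -183.6, 14.7]
tcp_rot: [3.141, 0.001, 1.572]
contact_force: [-0.4, -0.1, -0.1]
grip_width: 34.3
finger_force: 0.0
```

Call:
arm_command([
  [0,0,0],
  [0,0,0],
  [0,0,0],
  [0,0,0],
  [0,0,-0.2],
], gripper=[24,24,24,24,24], twist=[0,0,0,0,0])

```text
time: 12.75
tool_pos: [452.6, -183.3, 19.0]
tcp_rot: [-3.141, -0.0, 1.572]
contact_force: [0.5, -0.3, -0.1]
grip_width: 27.9
finger_force: 30.0
```

Call:
arm_command([
  [0,0,-0.5],
  [0,0,-0.8],
  [0,0,-0.8],
  [0,0,-0.8],
  [0,0.3,-0.5],
], gripper=[24,24,24,24,24], twist=[0,0,0,0,0])

```text
time: 13.38
tool_pos: [460.5, -183.5, 105.9]
tcp_rot: [3.14, 0.001, 1.572]
contact_force: [0.6, -0.0, -0.6]
grip_width: 28.0
finger_force: 30.0
```

Call:
arm_command([
  [0,0.8,0],
  [-0.2,0.9,0],
  [-0.2,0.9,0],
  [-0.2,0.9,0],
  [-0.2,0.9,0],
], gripper=[24,24,24,24,24], twist=[0,0,0,0,0])

```text
time: 14.0
tool_pos: [571.1, -203.3, 104.9]
tcp_rot: [3.141, 0.0, 1.572]
contact_force: [0.3, -0.1, -0.0]
grip_width: 27.7
finger_force: 30.0
```

Call:
arm_command([
  [-0.2,0.9,0],
  [-0.2,0.8,0],
  [-0.1,0.5,0],
  [0,0.15,0],
  [0,0,0],
], gripper=[24,24,24,24,24], twist=[0,0,0,0,0])

```text
time: 14.62
tool_pos: [628.9, -215.5, 104.4]
tcp_rot: [-3.141, -0.0, 1.572]
contact_force: [0.3, -0.4, -0.5]
grip_width: 27.8
finger_force: 30.0
```

Run:
```python
from h import *
go((628.7,-215.2),17.5)
```

```text
t 14.62 tcp [ 628.9 -215.5  104.4] yaw 90.1 w 27.8 F 30.0 | units now [ 0.01 -0.01  3.48] after turn [ 0.01 -0.01  3.48] turn 0
```

Call:
arm_command([
  [0,0,0.4],
  [0,0,0.8],
  [0,0,0.9],
  [0,0,0.8],
  [0,0,0.3],
], gripper=[24,24,24,24,24], twist=[0,0,0,0,0])

```text
time: 15.25
tool_pos: [627.9, -215.2, 22.4]
tcp_rot: [-3.139, -0.001, 1.572]
contact_force: [-0.3, -0.5, 0.3]
grip_width: 27.4
finger_force: 30.0
```

Call:
arm_command([
  [0,0,0.12],
  [0,0,0.08],
  [0,0,0.05],
  [0,0,0.0],
  [0,0,0],
], gripper=[24,24,24,24,24], twist=[0,0,0,0,0])

```text
time: 15.88
tool_pos: [629.4, -215.8, 18.3]
tcp_rot: [3.141, 0.0, 1.572]
contact_force: [0.2, 0.0, -0.5]
grip_width: 27.9
finger_force: 30.0
```

Call:
arm_command([
  [0,0,0.04],
  [0,0,0.0],
  [0,0,0.03],
  [0,0,0.0],
  [0,0,0],
], gripper=[24,24,24,24,24], twist=[0,0,0,0,0])

```text
time: 16.5
tool_pos: [629.5, -215.8, 17.6]
tcp_rot: [3.141, 0.001, 1.572]
contact_force: [-3.2, 0.4, 9.4]
grip_width: 28.2
finger_force: 30.0
```

Call:
arm_command([
  [0,0,0],
  [0,0,0],
  [0,0,-0.3],
  [0,0,-0.8],
  [0,0,-1],
], gripper=[46,46,46,50,50], twist=[0,0,0,0,0])

```text
time: 17.12
tool_pos: [628.9, -215.6, 69.0]
tcp_rot: [-3.141, -0.0, 1.572]
contact_force: [-0.0, -0.7, 0.5]
grip_width: 49.8
finger_force: 0.0
```

Call:
arm_command([
  [0,0,-1],
  [0.2,-0.3,-1],
  [0.8,-0.9,-0.7],
  [0.8,-0.9,0],
  [0.8,-0.9,0],
], gripper=[50,50,50,50,50], twist=[0,0,0,0,0])

```text
time: 17.75
tool_pos: [553.6, -150.3, 136.9]
tcp_rot: [3.141, 0.0, 1.572]
contact_force: [0.1, -0.1, -0.3]
grip_width: 49.8
finger_force: 0.0
```

Call:
arm_command([
  [0.8,-0.9,0],
  [0.8,-0.9,0],
  [0.8,-0.9,0],
  [0.57,-0.7,0],
  [0.2,-0.35,0],
], gripper=[50,50,50,50,50], twist=[0,0,0,0,0])

```text
time: 18.38
tool_pos: [459.7, -71.1, 136.7]
tcp_rot: [3.141, 0.0, 1.573]
contact_force: [1.2, -0.4, -0.1]
grip_width: 50.0
finger_force: 0.0
```

Call:
arm_command([
  [0,0,0],
  [0,0,0],
  [0,0,0.0],
  [0,0,0],
  [0,0,0],
], gripper=[50,50,50,50,50], twist=[0.9,0.9,0.1,0,0])

```text
time: 19.0
tool_pos: [460.3, -71.8, 136.2]
tcp_rot: [3.141, 0.0, 1.407]
contact_force: [0.7, -0.2, -0.1]
grip_width: 50.0
finger_force: 0.0
```

Run:
```python
from h import *
o=get_obs(); im=capture("wrist")[:,:,::-1]; cv2.imwrite("pics/w4.png",im)
np.save("w4.npy",np.r_[o["tool_pos"],o["tcp_rot"]])
go((460,-71.6),18,80.5)
```

```text
t 19.05 tcp [460.3 -71.8 136.2] yaw 80.6 w 50.3 F 0.0 | units now [ 0.   -0.01  4.73] after turn [ 0.   -0.01  4.73] turn 0.02
```

View pics/w4.png

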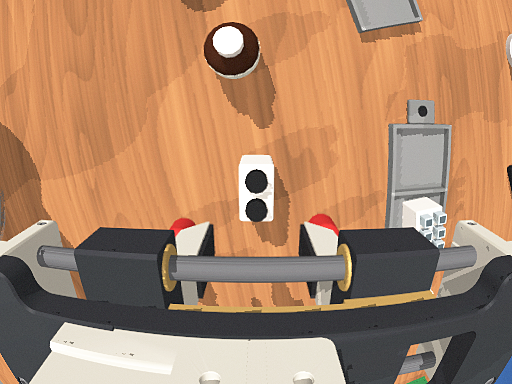

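Cassette caps at (256,181),(256,210): square to the fingers and centred. Descend and grip.

Call:
arm_command([
  [0,0,0.6],
  [0,0,0.9],
  [0,0,0.9],
  [0,0,0.9],
  [0,0,0.8],
], gripper=[50,50,50,50,50], twist=[0,0,0,0,0])

```text
time: 19.68
tool_pos: [460.3, -71.7, 32.9]
tcp_rot: [-3.142, 0.0, 1.407]
contact_force: [-0.3, -1.0, 0.0]
grip_width: 50.2
finger_force: 0.0
```

Call:
arm_command([
  [0,0,0.5],
  [0,0,0.13],
  [0,0,0],
  [0,0,0],
  [0,0,0],
], gripper=[50,50,50,25,25], twist=[0,0,0,0,0])

```text
time: 20.3
tool_pos: [460.6, -71.8, 18.5]
tcp_rot: [3.14, 0.0, 1.406]
contact_force: [-0.5, 0.0, 0.2]
grip_width: 34.5
finger_force: 0.0
```

Call:
arm_command([
  [0,0,0],
  [0,0,0],
  [0,0,0],
  [0,0,-0.3],
  [0,0,-0.6],
], gripper=[25,25,25,25,25], twist=[0,0,0,0,0])

```text
time: 20.92
tool_pos: [459.7, -71.5, 40.4]
tcp_rot: [-3.14, -0.0, 1.406]
contact_force: [0.6, -1.0, 0.6]
grip_width: 30.0
finger_force: 30.0
```

Call:
arm_command([
  [0,0,-0.8],
  [0,0,-0.8],
  [0,0,-0.8],
  [0,0,-0.7],
  [0,0,-0.3],
], gripper=[25,25,25,25,25], twist=[-0.4,-0.4,-0.4,-0.4,-0.3])

```text
time: 21.55
tool_pos: [460.5, -71.8, 126.4]
tcp_rot: [3.14, 0.001, 1.573]
contact_force: [0.1, -0.2, 0.1]
grip_width: 29.7
finger_force: 30.0
```

Run:
```python
from h import *
go((617.5,110.2),110)
a=np.load("w4.npy"); o=dict(tool_pos=a[:3],tcp_rot=a[3:])
print(cast("wrist",[[256,181],[256,210]],62,o),cast("wrist",[[228,41]],70,o))
```

```text
t 21.55 tcp [460.5 -71.8 126.4] yaw 90.1 w 29.7 F 30.0 | units now [7.26 6.3  0.66] after turn [7.26 6.3  0.66] turn 0
[[463.18798467 -56.30284874]
 [459.14732353 -80.61698755]] [[460.64862786  55.2287671 ]]
```

Call:
arm_command([
  [0.4,0.35,0],
  [0.8,0.7,0],
  [0.9,0.8,0],
  [0.9,0.8,0],
  [0.9,0.8,0],
], gripper=[25,25,25,25,25], twist=[0,0,0,0,0])

```text
time: 22.18
tool_pos: [546.8, 27.6, 124.3]
tcp_rot: [-3.14, -0.0, 1.572]
contact_force: [0.5, -0.7, -0.4]
grip_width: 30.0
finger_force: 30.0
```

Call:
arm_command([
  [0.9,0.8,0],
  [0.9,0.8,0],
  [0.8,0.7,0],
  [0.5,0.4,0],
  [0.2,0.15,0],
], gripper=[25,25,25,25,25], twist=[0,0,0,0,0])

```text
time: 22.8
tool_pos: [617.4, 110.0, 124.0]
tcp_rot: [-3.14, 0.0, 1.573]
contact_force: [0.3, -0.6, -1.2]
grip_width: 29.8
finger_force: 30.0
```

Run:
```python
from h import *
o=get_obs(); im=capture("wrist")[:,:,::-1]; cv2.imwrite("pics/w5.png",im)
np.save("w5.npy",np.r_[o["tool_pos"],o["tcp_rot"]])
go((617.5,109),22)
```

```text
t 22.85 tcp [617.6 110.  124.2] yaw 90.1 w 29.8 F 30.0 | units now [-0.04 -0.    4.09] after turn [-0.04 -0.    4.09] turn 0
```

View pics/w5.png

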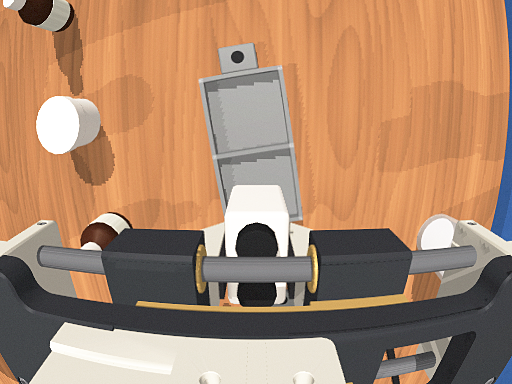

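Cassette held above the short tray's far compartment; tray corners (200,80),(283,66), divider ends (213,158),(299,146), dot (237,57).

Run:
```python
from h import *
a=np.load("w5.npy"); o=dict(tool_pos=a[:3],tcp_rot=a[3:])
p=cast("wrist",[[200,80],[283,66],[213,158],[299,146]],12,o); d=cast("wrist",[[237,57]],9,o)
R=np.array([[.988,.152],[-.152,.988]])
f=lambda q:((q-[612,145.8])@R.T).round(1)
print(f(p),f(d))
```

```text
[[-34.7  70.8]
 [ 40.7  71.4]
 [-35.   -2.1]
 [ 44.8  -3. ]] [[ 1.3 86.3]]
```

Call:
arm_command([
  [-0.08,0.05,0.5],
  [0,0,0.9],
  [0,0,0.9],
  [0,0,0.9],
  [0,0,0.6],
], gripper=[25,25,25,25,25], twist=[0,0,0,0,0])

```text
time: 23.48
tool_pos: [617.7, 105.8, 28.6]
tcp_rot: [-3.139, 0.0, 1.571]
contact_force: [0.2, -0.8, -1.1]
grip_width: 29.7
finger_force: 30.0
```

Call:
arm_command([
  [0,0,0.14],
  [0,0,0.08],
  [0,0,0.06],
  [0,0,0.0],
  [0,0,0],
], gripper=[25,25,25,25,25], twist=[0,0,0,0,0])

```text
time: 24.1
tool_pos: [619.0, 106.6, 23.9]
tcp_rot: [3.141, 0.0, 1.572]
contact_force: [0.4, -0.2, -0.7]
grip_width: 29.8
finger_force: 30.0
```

Call:
arm_command([
  [0.05,0,0.06],
  [0,0,0.04],
  [0,0,0.03],
  [0,0,0.0],
  [0,0,0],
], gripper=[25,25,25,25,25], twist=[0,0,0,0,0])

```text
time: 24.72
tool_pos: [618.8, 108.0, 21.4]
tcp_rot: [3.141, -0.0, 1.572]
contact_force: [-3.2, 0.7, 6.6]
grip_width: 29.8
finger_force: 30.0
```

Call:
arm_command([
  [0,0,0],
  [0,0,0],
  [0,0,-0.3],
  [0,0,-0.8],
  [0,0,-1],
], gripper=[48,48,48,50,60], twist=[0,0,0,0,0])

```text
time: 25.35
tool_pos: [618.5, 107.8, 73.1]
tcp_rot: [-3.141, 0.0, 1.572]
contact_force: [0.4, -0.6, -0.5]
grip_width: 56.1
finger_force: 0.0
```

Call:
arm_command([
  [0,0,-1],
  [0,-0.3,-1],
  [-0.2,-0.7,-0.7],
  [-0.3,-0.9,0],
  [-0.3,-0.9,0],
], gripper=[75,75,75,75,75], twist=[0,0,0,0,0])

```text
time: 25.98
tool_pos: [548.3, 87.5, 140.9]
tcp_rot: [3.14, 0.0, 1.572]
contact_force: [-0.7, 1.0, -0.6]
grip_width: 75.2
finger_force: 0.0
```

Call:
arm_command([
  [-0.3,-0.9,0],
  [-0.3,-0.9,0],
  [-0.3,-0.9,0],
  [-0.3,-0.6,0],
  [-0.1,-0.23,0],
], gripper=[75,75,75,75,75], twist=[0,0,0,0,0])

```text
time: 26.6
tool_pos: [460.2, 54.8, 140.7]
tcp_rot: [3.141, 0.0, 1.572]
contact_force: [0.7, -0.7, 0.2]
grip_width: 75.4
finger_force: 0.0
```

Run:
```python
from h import *
o=get_obs(); im=capture("wrist")[:,:,::-1]; cv2.imwrite("pics/w6.png",im)
np.save("w6.npy",np.r_[o["tool_pos"],o["tcp_rot"]])
go((460.5,55.2),19)
hsv=cv2.cvtColor(im.copy(),cv2.COLOR_BGR2HSV); m=(hsv[...,1]<60)&(hsv[...,2]>170); m[225:]=0
for c,s,_ in blobs(m,100): print(c.round(1),s,cast("wrist",c,70,o).round(1),cast("wrist",c,46,o).round(1),cast("wrist",c,90,o).round(1))
```

```text
t 26.65 tcp [460.   54.8 140.6] yaw 90.1 w 75.3 F 0.0 | units now [0.02 0.02 4.87] after turn [0.02 0.02 4.87] turn 0
[386.1  15.5] [376   9  23  18 122] [[566.2 211.6]] [[577.4 220.5]] [[557.  204.3]]
[221.9  51. ] [ 190   20   64   63 3148] [[434.6 173.4]] [[431.9 178.2]] [[436.9 169.4]]
[372.5  53.2] [362  31  41  68 264] [[552.8 176.9]] [[562.5 182.1]] [[544.7 172.6]]
[382.9 109.7] [372  99  41  37 159] [[562.6 131.3]] [[573.4 131.7]] [[553.7 131. ]]
[410.7 133.8] [ 384  108   58   59 1896] [[590.3 113.2]] [[604.  111.7]] [[579.  114.5]]
[256.1 163.8] [231 157  51  23 222] [[460.5  85.3]] [[460.5  80.8]] [[460.5  89. ]]
[255.6 196.2] [242 181  28  31 693] [[460.1  58.9]] [[460.1  51.6]] [[460.1  65. ]]
```

View pics/w6.png

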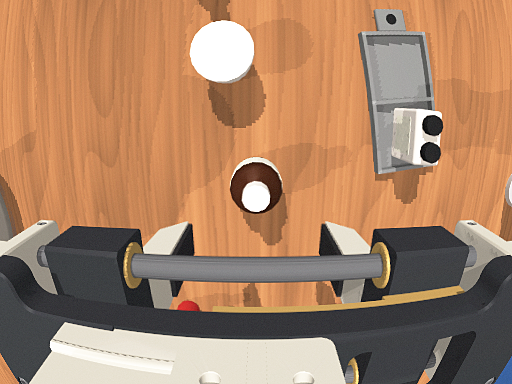

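Cassette stands in its compartment; stout cap at (256,196), centred between the fingers. Descend and grip.

Call:
arm_command([
  [0.08,0.02,0.6],
  [0,0,0.9],
  [0,0,0.9],
  [0,0,0.9],
  [0,0,0.9],
], gripper=[75,75,75,75,75], twist=[0,0,0,0,0])

```text
time: 27.28
tool_pos: [462.0, 57.2, 34.6]
tcp_rot: [3.14, 0.0, 1.572]
contact_force: [-0.1, -0.1, -0.7]
grip_width: 74.9
finger_force: 0.0
```

Call:
arm_command([
  [0,0,0.5],
  [0,0,0.13],
  [0,0,0],
  [0,0,0],
  [0,0,0],
], gripper=[75,75,60,42,42], twist=[0,0,0,0,0])

```text
time: 27.9
tool_pos: [461.3, 57.1, 20.0]
tcp_rot: [3.141, 0.0, 1.572]
contact_force: [-2.4, 0.8, 1.6]
grip_width: 49.5
finger_force: 1.0
```

Call:
arm_command([
  [0,0,0],
  [0,0,0],
  [0,0,0],
  [0,0,-0.3],
  [0,0,-0.6],
], gripper=[42,42,42,42,42], twist=[0,0,0,0,0])

```text
time: 28.52
tool_pos: [460.6, 57.1, 42.0]
tcp_rot: [-3.14, -0.0, 1.572]
contact_force: [-0.4, 0.4, -1.6]
grip_width: 47.0
finger_force: 30.0
```

Call:
arm_command([
  [0,0,-0.7],
  [0,0,-0.8],
  [0,0,-0.8],
  [0,0,-0.6],
  [0.24,0.3,-0.2],
], gripper=[42,42,42,42,42], twist=[0,0,0,0,0])

```text
time: 29.15
tool_pos: [468.9, 63.1, 120.4]
tcp_rot: [3.14, 0.0, 1.572]
contact_force: [-0.4, 0.2, -1.3]
grip_width: 47.2
finger_force: 30.0
```

Call:
arm_command([
  [0.6,0.7,0],
  [0.75,0.9,0],
  [0.75,0.9,0],
  [0.75,0.9,0],
  [0.75,0.9,0],
], gripper=[42,42,42,42,42], twist=[0,0,0,0,0])

```text
time: 29.78
tool_pos: [576.6, 154.4, 118.6]
tcp_rot: [-3.141, 0.0, 1.572]
contact_force: [1.3, -0.4, -1.2]
grip_width: 47.0
finger_force: 30.0
```

Call:
arm_command([
  [0.6,0.7,0],
  [0.4,0.5,0],
  [0.1,0.1,0],
  [0,0,0],
  [0,0,0],
], gripper=[42,42,42,42,42], twist=[0,0,0,0,0])

```text
time: 30.4
tool_pos: [607.9, 180.4, 119.3]
tcp_rot: [-3.141, 0.0, 1.572]
contact_force: [0.5, -0.1, -2.0]
grip_width: 47.1
finger_force: 30.0
```

Run:
```python
from h import *
go((608,180.6),23)
```

```text
t 30.4 tcp [607.9 180.4 119.3] yaw 90.1 w 47.1 F 30.0 | units now [0.01 0.   3.85] after turn [0.01 0.   3.85] turn 0
```

Call:
arm_command([
  [0,0,0.5],
  [0,0,0.9],
  [0,0,0.9],
  [0,0,0.8],
  [0,0,0.5],
], gripper=[42,42,42,42,42], twist=[0,0,0,0,0])

```text
time: 31.02
tool_pos: [607.5, 180.4, 27.7]
tcp_rot: [-3.139, 0.0, 1.572]
contact_force: [-0.3, -0.2, -1.2]
grip_width: 47.4
finger_force: 30.0
```

Call:
arm_command([
  [0,0,0.1],
  [0,0,0.06],
  [0,0,0.04],
  [0,0,0.03],
  [0,0,0],
], gripper=[42,42,42,42,42], twist=[0,0,0,0,0])

```text
time: 31.65
tool_pos: [608.5, 180.8, 23.9]
tcp_rot: [3.141, 0.0, 1.572]
contact_force: [-0.6, 1.3, -1.9]
grip_width: 46.9
finger_force: 30.0
```

Call:
arm_command([
  [0,0,0.04],
  [0,0,0.03],
  [0,0,0],
  [0,0,0],
  [0,0,0],
], gripper=[42,42,42,42,42], twist=[0,0,0,0,0])

```text
time: 32.28
tool_pos: [608.6, 180.8, 23.0]
tcp_rot: [3.141, -0.0, 1.572]
contact_force: [-2.1, -0.2, 6.1]
grip_width: 47.0
finger_force: 30.0
```

Call:
arm_command([
  [0,0,0],
  [0,0,0],
  [0,0,-0.3],
  [0,0,-0.8],
  [0,0,-1],
], gripper=[68,68,68,68,68], twist=[0,0,0,0,0])

```text
time: 32.9
tool_pos: [608.2, 180.7, 74.9]
tcp_rot: [-3.141, 0.0, 1.572]
contact_force: [-0.4, 1.1, 0.2]
grip_width: 67.6
finger_force: 0.0
```

Call:
arm_command([
  [0,0,-1],
  [0,0,-1],
  [0.2,-0.3,-1],
  [0.5,-0.8,-0.2],
  [0.5,-0.9,0],
], gripper=[68,68,68,68,68], twist=[0,0,0,0,0])

```text
time: 33.52
tool_pos: [558.4, 211.0, 155.7]
tcp_rot: [3.139, -0.0, 1.572]
contact_force: [-0.2, -0.4, -0.2]
grip_width: 68.1
finger_force: 0.0
```

Call:
arm_command([
  [0.5,-0.9,0],
  [0.5,-0.9,0],
  [0.5,-0.9,0],
  [0.5,-0.9,0],
  [0.5,-0.9,0],
], gripper=[68,68,68,68,68], twist=[0,0,0,0,0])

```text
time: 34.15
tool_pos: [445.1, 273.5, 155.0]
tcp_rot: [3.141, -0.0, 1.572]
contact_force: [0.1, 0.2, -0.7]
grip_width: 68.0
finger_force: 0.0
```

Call:
arm_command([
  [0.5,-0.8,0],
  [0.4,-0.6,0],
  [0.14,-0.3,0],
  [0,0,0],
  [0,0,0],
], gripper=[68,68,68,68,68], twist=[0,0,0,0,0])

```text
time: 34.78
tool_pos: [403.8, 298.8, 154.4]
tcp_rot: [3.141, 0.0, 1.572]
contact_force: [0.4, 0.0, 0.2]
grip_width: 68.3
finger_force: 0.0
```

Run:
```python
from h import *
o=get_obs(); im=capture("wrist")[:,:,::-1]; cv2.imwrite("pics/w7.png",im)
go((403.2,299.3),32)
hsv=cv2.cvtColor(im.copy(),cv2.COLOR_BGR2HSV); m=(hsv[...,1]<60)&(hsv[...,2]>170); m[225:]=0
for c,s,_ in blobs(m,100): print(c.round(1),s,cast("wrist",c,90,o).round(1))
```

```text
t 34.83 tcp [403.8 298.7 154.4] yaw 90.0 w 68.0 F 0.0 | units now [ 0.02 -0.03  4.9 ] after turn [ 0.02 -0.03  4.9 ] turn 0
[256.3 167. ] [238 161  38  19 221] [[404.3 327.9]]
[256.  197.6] [245 185  23  26 477] [[404.1 303.6]]
```

View pics/w7.png

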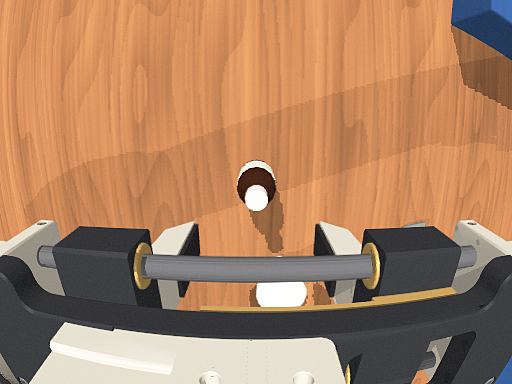

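Tall bottle cap at (256,198), centred between the fingers; the jar at (281,292) is clear.

Call:
arm_command([
  [0.09,0.01,0.6],
  [0,0,0.9],
  [0,0,0.9],
  [0,0,0.9],
  [0,0,0.9],
], gripper=[68,68,68,68,68], twist=[0,0,0,0,0])

```text
time: 35.45
tool_pos: [403.3, 300.9, 47.6]
tcp_rot: [-3.141, 0.001, 1.572]
contact_force: [-0.3, 0.1, -0.1]
grip_width: 68.3
finger_force: 0.0
```

Call:
arm_command([
  [0,0,0.6],
  [0,0,0.14],
  [0,0,0],
  [0,0,0],
  [0,0,0],
], gripper=[68,68,50,31,31], twist=[0,0,0,0,0])

```text
time: 36.08
tool_pos: [403.8, 301.4, 31.5]
tcp_rot: [3.14, -0.0, 1.572]
contact_force: [-0.7, -0.3, 0.1]
grip_width: 42.9
finger_force: 0.0
```

Call:
arm_command([
  [0,0,0],
  [0,0,0],
  [0,0,0],
  [0,0,-0.3],
  [0,0,-0.6],
], gripper=[31,31,31,31,31], twist=[0,0,0,0,0])

```text
time: 36.7
tool_pos: [403.0, 300.9, 53.6]
tcp_rot: [-3.14, 0.001, 1.572]
contact_force: [0.2, 1.1, -1.0]
grip_width: 35.1
finger_force: 30.0
```

Call:
arm_command([
  [0,0,-0.8],
  [0,0,-0.9],
  [0,0,-0.9],
  [0,0,-0.7],
  [0,0,-0.35],
], gripper=[31,31,31,31,31], twist=[0,0,0,0,0])

```text
time: 37.33
tool_pos: [403.8, 301.4, 146.3]
tcp_rot: [3.14, -0.001, 1.572]
contact_force: [0.4, -0.2, -1.9]
grip_width: 35.4
finger_force: 30.0
```

Call:
arm_command([
  [-0.4,0.26,0],
  [-0.8,0.51,0],
  [-0.95,0.61,0],
  [-0.95,0.61,0],
  [-0.95,0.61,0],
], gripper=[31,31,31,31,31], twist=[0,0,0,0,0])

```text
time: 37.95
tool_pos: [468.8, 198.5, 143.8]
tcp_rot: [-3.14, 0.001, 1.572]
contact_force: [0.7, -0.3, -1.2]
grip_width: 35.2
finger_force: 30.0
```

Call:
arm_command([
  [-0.95,0.61,0],
  [-0.95,0.61,0],
  [-0.95,0.61,0],
  [-0.95,0.61,0],
  [-0.95,0.61,0],
], gripper=[31,31,31,31,31], twist=[0,0,0,0,0])

```text
time: 38.58
tool_pos: [545.0, 79.7, 143.7]
tcp_rot: [-3.14, 0.0, 1.572]
contact_force: [-0.0, 0.1, -0.5]
grip_width: 34.9
finger_force: 30.0
```

Call:
arm_command([
  [-0.95,0.61,0],
  [-0.95,0.61,0],
  [-0.95,0.61,0],
  [-0.95,0.61,0],
  [-0.95,0.61,0],
], gripper=[31,31,31,31,31], twist=[0,0,0,0,0])

```text
time: 39.2
tool_pos: [621.3, -38.9, 143.5]
tcp_rot: [-3.14, -0.0, 1.572]
contact_force: [0.1, 0.3, 0.1]
grip_width: 35.0
finger_force: 30.0
```

Call:
arm_command([
  [-0.8,0.51,0],
  [-0.4,0.26,0],
  [-0.15,0.1,0],
  [0,0,0],
  [0,0,0],
], gripper=[31,31,31,31,31], twist=[0,0,0,0,0])

```text
time: 39.83
tool_pos: [642.9, -70.2, 144.7]
tcp_rot: [-3.141, -0.0, 1.573]
contact_force: [-0.0, 0.8, -0.9]
grip_width: 35.3
finger_force: 30.0
```

Run:
```python
from h import *
go((642.3,-71.8),34.5)
```

```text
t 39.83 tcp [642.9 -70.2 144.7] yaw 90.1 w 35.3 F 30.0 | units now [-0.06 -0.03  4.41] after turn [-0.06 -0.03  4.41] turn 0
```

Call:
arm_command([
  [-0.06,-0.02,0.5],
  [0,0,0.9],
  [0,0,0.9],
  [0,0,0.9],
  [0,0,0.8],
], gripper=[31,31,31,31,31], twist=[0,0,0,0,0])

```text
time: 40.45
tool_pos: [642.0, -72.0, 43.0]
tcp_rot: [-3.14, -0.0, 1.573]
contact_force: [-0.3, 0.4, -0.7]
grip_width: 35.3
finger_force: 30.0
```

Call:
arm_command([
  [0,0,0.2],
  [0,0,0.08],
  [0,0,0.05],
  [0,0,0.03],
  [0,0,0],
], gripper=[31,31,31,31,31], twist=[0,0,0,0,0])

```text
time: 41.08
tool_pos: [643.0, -72.5, 36.1]
tcp_rot: [3.141, 0.0, 1.572]
contact_force: [-0.5, 0.1, -1.6]
grip_width: 35.1
finger_force: 30.0
```

Call:
arm_command([
  [0,0,0.05],
  [0,0,0.03],
  [0,0,0.02],
  [0,0,0],
  [0,0,0],
], gripper=[31,31,31,31,31], twist=[0,0,0,0,0])

```text
time: 41.7
tool_pos: [642.9, -72.5, 34.4]
tcp_rot: [3.141, 0.0, 1.572]
contact_force: [-2.6, 0.6, 6.7]
grip_width: 35.1
finger_force: 30.0
```

Seated; release, rise and back away, then check with the fixed cameras.

Call:
arm_command([
  [0,0,0],
  [0,0,0],
  [0,0,-0.3],
  [0,0,-0.8],
  [0,0,-1],
], gripper=[54,54,54,54,54], twist=[0,0,0,0,0])

```text
time: 42.32
tool_pos: [642.5, -72.4, 86.1]
tcp_rot: [-3.141, -0.0, 1.572]
contact_force: [0.0, -0.1, 0.7]
grip_width: 54.1
finger_force: 0.0
```

Call:
arm_command([
  [0,0,-1],
  [0,0,-1],
  [0,0,-1],
  [0,0,-1],
  [0,-0.5,-1],
], gripper=[54,54,54,54,54], twist=[0,0,0,0,0])

```text
time: 42.95
tool_pos: [630.5, -72.4, 211.8]
tcp_rot: [3.141, 0.0, 1.572]
contact_force: [0.2, -0.3, -0.2]
grip_width: 53.7
finger_force: 0.0
```

Call:
arm_command([
  [0,-1,-0.3],
  [0,-1,0],
  [0,-1,0],
  [0,-1,0],
  [0,-1,0],
], gripper=[54,54,54,54,54], twist=[0,0,0,0,0])

```text
time: 43.58
tool_pos: [504.5, -72.6, 218.7]
tcp_rot: [3.141, 0.0, 1.572]
contact_force: [1.0, -0.8, -0.1]
grip_width: 54.0
finger_force: 0.0
```

Call:
arm_command([
  [0,-1,0],
  [0,-1,0],
  [0,-0.7,0],
  [0,0,0],
  [0,0,0],
], gripper=[54,54,54,54,54], twist=[0,0,0,0,0])

```text
time: 44.2
tool_pos: [438.6, -72.8, 218.6]
tcp_rot: [3.14, 0.0, 1.572]
contact_force: [0.5, -0.1, 0.0]
grip_width: 54.0
finger_force: 0.0
```

Run:
```python
from h import *
im=capture("top")[:,:,::-1]; s=capture("side")[:,:,::-1]
a=cv2.resize(im[90:260,90:400],(800,439)); cv2.imwrite("pics/top9.png",a); cv2.imwrite("pics/side9.png",s)
hsv=cv2.cvtColor(im.copy(),cv2.COLOR_BGR2HSV); m=(hsv[...,1]<60)&(hsv[...,2]>170); m[:90]=0;m[250:]=0;m[:,:80]=0;m[:,420:]=0
def loc(c,p,t): 
    u=np.array(t); return [round(float((p-c)@[u[1],-u[0]]),1),round(float((p-c)@u),1)]
for c,st,_ in blobs(m,25):
    print(c.round(1),st[4],{z:(loc([635.5,-143.5],q,(.094,.996)),loc([613.5,145],q,(-.152,.988)),q.round(0).tolist()) for z in (93,73,59,46,50) for q in [cast("top",c,z)[0]]})
```

```text
[338.9 129.2] 44 {93: ([-11.1, -67.7], [-49.4, -351.2], [618.0, -210.0]), 73: ([-4.4, -71.1], [-43.7, -356.2], [624.0, -214.0]), 59: ([0.3, -73.4], [-39.8, -359.6], [629.0, -217.0]), 46: ([4.6, -75.6], [-36.1, -362.8], [633.0, -219.0]), 50: ([3.3, -74.9], [-37.2, -361.8], [632.0, -218.0])}
[202.9 139.1] 193 {93: ([-60.8, 244.3], [-21.4, -36.8], [598.0, 105.0]), 73: ([-55.1, 247.3], [-15.1, -35.4], [604.0, 108.0]), 59: ([-51.1, 249.3], [-10.8, -34.3], [608.0, 109.0]), 46: ([-47.4, 251.3], [-6.7, -33.4], [612.0, 111.0]), 50: ([-48.5, 250.7], [-8.0, -33.7], [611.0, 111.0])}
[172.7 137.9] 81 {93: ([-63.6, 314.2], [-7.1, 31.6], [602.0, 175.0]), 73: ([-58.0, 318.6], [-0.5, 34.4], [608.0, 179.0]), 59: ([-54.0, 321.6], [4.0, 36.4], [612.0, 182.0]), 46: ([-50.4, 324.5], [8.3, 38.3], [616.0, 184.0]), 50: ([-51.5, 323.6], [7.0, 37.7], [615.0, 183.0])}
[260.9 148.1] 225 {93: ([-71.0, 109.0], [-64.3, -165.4], [575.0, -28.0]), 73: ([-65.6, 109.2], [-59.0, -166.5], [581.0, -29.0]), 59: ([-61.7, 109.4], [-55.2, -167.3], [584.0, -29.0]), 46: ([-58.2, 109.5], [-51.7, -168.1], [588.0, -29.0]), 50: ([-5
[... 1130 characters left out ...]
0]), 46: ([-234.4, 300.1], [-176.0, 59.6], [430.0, 177.0]), 50: ([-234.8, 299.3], [-176.6, 59.0], [430.0, 176.0])}
[242.  235.4] 37 {93: ([-274.5, 134.8], [-255.2, -90.8], [375.0, 16.0]), 73: ([-273.1, 135.6], [-253.7, -90.4], [376.0, 17.0]), 59: ([-272.2, 136.1], [-252.6, -90.1], [377.0, 17.0]), 46: ([-271.3, 136.5], [-251.7, -89.9], [378.0, 18.0]), 50: ([-271.6, 136.4], [-252.0, -89.9], [378.0, 18.0])}
[221.8 245.5] 45 {93: ([-300.4, 177.7], [-269.8, -42.9], [353.0, 62.0]), 73: ([-299.6, 179.3], [-268.6, -41.6], [354.0, 63.0]), 59: ([-299.0, 180.4], [-267.8, -40.6], [355.0, 64.0]), 46: ([-298.4, 181.4], [-267.0, -39.8], [356.0, 65.0]), 50: ([-298.6, 181.1], [-267.2, -40.0], [355.0, 65.0])}
```

View pics/top9.png

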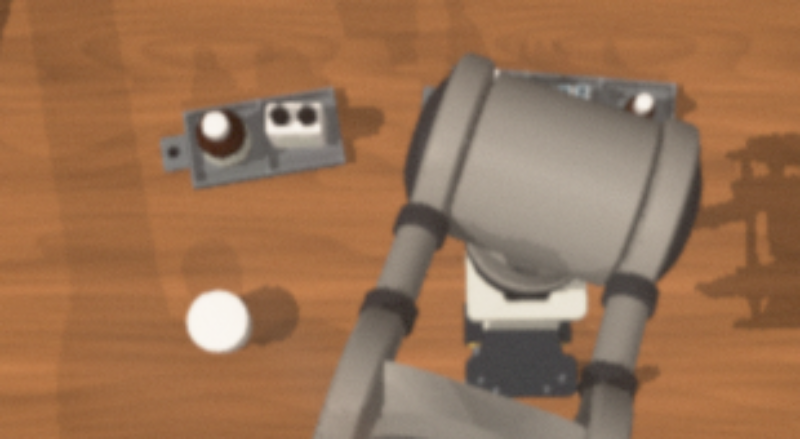

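View pics/side9.png

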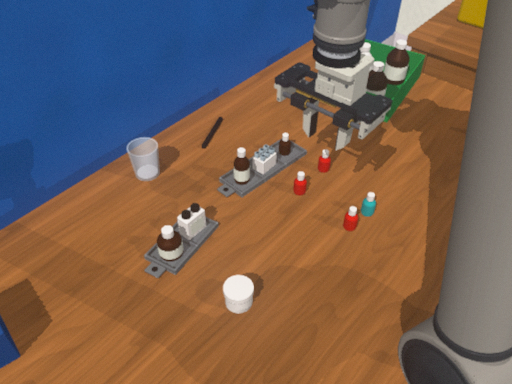

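The top and side views show all five items upright in their compartments: stout (173,138) and cassette (203,139) from above, tall, rack and small at (241,168), (265,158) and (285,144) from the side. The jar is unmoved at (174,214).

```bash
python3 -c "
from plant import *
print(close_job())"
```

```text
the job is handed in; nothing more can be done
None
```

Both kits are made up and the job is handed in at about 44 s of the 128 s: the last camera check showed all five things upright in their named compartments and the jar where it started, but no verdict was returned.

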